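# Turn in the pan handles, load the parts baskets and close the drying screen

## Task

Get the watchmaker's drying plate ready: first swing the handle of every pan inward so that it points straight back over the plate (away from the robot), clear of the neighbouring pans, turning each pan on its place without lifting it off. Then stand each parts basket from the bench upright in a pan, one to a pan, and last lift the sliding half-screen over the bump in its track and slide it to the robot's right until it is fully closed against its stop and down on the track floor, never taking it out of the track; leave everything else on the bench alone.

Things in the scene. Friction and masses are not known exactly. Their poses are not given: they have to be found in the camera images.
- plate: Fixed drying plate on the bench, an aluminium slab 290 (x) x 380 (y) x 25 mm high. Origin: centre of its underside, on the bench. Its x axis points to its back edge (away from the robot), y to its left, z up. The track of the sliding half-screen runs along y at x = -120 mm; a fixed clear half-screen 36 mm tall above the plate stands just in front of its left half.
- track_bump (a point): Centre of the top of the brass detent bump on the track floor: 8 mm high above the floor (the plate's top face), 10 mm long in y, at x = -120, y = -13 mm of the plate. Axes as the plate's. The track is a slot 9 mm wide between two bars 18 mm tall.
- track_end (a point): Face of the stop at the right (-y) end of the track, on the track floor, at x = -120, y = -145, z = 25 mm of the plate. The closed screen's right end touches it. Axes as the plate's.
- place1 (a point): Centre of drying place 1 on the plate's top face, at x = -20, y = 120, z = 25 mm of the plate. Six studs 6 mm tall stand round it and keep a pan centred with about 2 mm of play while it turns.
- place2 (a point): Centre of drying place 2 on the plate's top face, at x = -20, y = 0, z = 25 mm of the plate. Six studs 6 mm tall stand round it and keep a pan centred with about 2 mm of play while it turns.
- place3 (a point): Centre of drying place 3 on the plate's top face, at x = -20, y = -120, z = 25 mm of the plate. Six studs 6 mm tall stand round it and keep a pan centred with about 2 mm of play while it turns.
- pan1: Small steel pan 1, loose, standing within the studs of place 1: outside diameter 80, inside 75, wall 18 mm high, floor 3 mm thick, 250 g. Origin: centre of its underside; its x axis points along its one straight handle, z up. At the start it points rightward, 50 to 120 degrees clockwise (from above) from the plate's x axis.
- pan1_handle (a point): Grip point of pan 1's handle, 90 mm out from the pan's centre and 45 mm above its underside. The handle there is a level bar 10 mm wide and 10 mm thick, from 60 to 116 mm out; it slopes down to the rim inside that. Its frame is that of the pan.
- pan2: Small steel pan 2, loose, standing within the studs of place 2: outside diameter 80, inside 75, wall 18 mm high, floor 3 mm thick, 250 g. Origin: centre of its underside; its x axis points along its one straight handle, z up. At the start it points rightward, 50 to 120 degrees clockwise (from above) from the plate's x axis.
- pan2_handle (a point): Grip point of pan 2's handle, 90 mm out from the pan's centre and 45 mm above its underside. The handle there is a level bar 10 mm wide and 10 mm thick, from 60 to 116 mm out; it slopes down to the rim inside that. Its frame is that of the pan.
- pan3: Small steel pan 3, loose, standing within the studs of place 3: outside diameter 80, inside 75, wall 18 mm high, floor 3 mm thick, 250 g. Origin: centre of its underside; its x axis points along its one straight handle, z up. At the start it points rightward, 50 to 120 degrees clockwise (from above) from the plate's x axis.
- pan3_handle (a point): Grip point of pan 3's handle, 90 mm out from the pan's centre and 45 mm above its underside. The handle there is a level bar 10 mm wide and 10 mm thick, from 60 to 116 mm out; it slopes down to the rim inside that. Its frame is that of the pan.
- basket1_center (a point): Centre (half-way up) of parts basket 1, a closed upright cylinder of diameter 40 and height 50 mm, with a heavy brass foot, 120 g, standing on the bench left of the plate; may be absent. z up when upright. In a pan its centre is 28 mm above the plate's top.
- basket2_center (a point): Centre (half-way up) of parts basket 2, a closed upright cylinder of diameter 40 and height 50 mm, with a heavy brass foot, 120 g, standing on the bench left of the plate; may be absent. z up when upright. In a pan its centre is 28 mm above the plate's top.
- basket3_center (a point): Centre (half-way up) of parts basket 3, a closed upright cylinder of diameter 40 and height 50 mm, with a heavy brass foot, 120 g, standing on the bench left of the plate; may be absent. z up when upright. In a pan its centre is 28 mm above the plate's top.
- screen_tab (a point): Centre of the black grip tab on top of the sliding half-screen: 12 mm thick (x), 40 long (y), 24 tall. The tab is midway along the screen; its centre is 64 mm above the screen's feet, so 89 mm above the bench when down. Axes as the plate's. At the start it is at the left end of the track; fully closed it is at y = -60 mm of the plate, 85 mm left of track_end.
- screen: The sliding half-screen: loose clear pane, 170 mm long (y), 52 tall without tab, 150 g, in the track on a foot at each end (12 mm long; 12 mm of room under the pane between them). Origin: centre of its underside. The right foot starts just left of the bump, so it slides right only when lifted over 8 mm (10 to 13 is right); 40 mm on, the bump lies between the feet and it may be let down.
- loupe: Bystander: black eye loupe, about 38 mm across, loose on the bench; leave it alone. Origin on its underside.
- dust_cup: Bystander: clear dust cup, 50 mm across, loose on the bench; leave it alone. Origin on its underside.
- holder: Bystander: aluminium movement holder, 50 x 30 mm, loose on the bench; leave it alone. Origin on its underside.
- driver: Bystander: small screwdriver, loose on the bench; leave it alone. Origin on its underside.
- oil_jar: Bystander: amber jar, 40 mm across, 50 mm tall, loose on the bench; leave it alone. Origin on its underside.
- case_back: Bystander: steel watch case back, a disc 38 mm across, 6 mm thick, loose on the bench; leave it alone. Origin on its underside.
- brush: Bystander: small brush, loose on the bench; leave it alone. Origin on its underside.
There are look-alikes about, which are no part of the job. There is more than one size of the screen; the one meant has the size given above. What is shaped like the pan2 but green is not meant.

How it is judged:
On the way, in this order (a step that is already met when the one before it is completed fails the run):
1. every pan's handle points straight back, the pans on their places (angle between the x axis of each of pan1, pan2, pan3 and the x axis of plate, either way round below 0.35 rad and x of each of pan1_handle, pan2_handle, pan3_handle in the frame of plate above 0.055 m and horizontal distance between pan1 and place1 below 0.01 m and z of each of pan1, pan2, pan3 in the frame of plate below 0.03 m and horizontal distance between pan2 and place2 below 0.01 m and horizontal distance between pan3 and place3 below 0.01 m), for 0.2 s.
2. every basket stands upright in a pan of its own ((horizontal distance between basket1_center and pan1 below 0.022 m or horizontal distance between basket1_center and pan2 below 0.022 m or horizontal distance between basket1_center and pan3 below 0.022 m) and angle between each of basket1_center, basket2_center, basket3_center's own z axis and vertical below 0.15 rad and z of each of basket1_center, basket2_center, basket3_center in the frame of plate below 0.058 m and (horizontal distance between basket2_center and pan1 below 0.022 m or horizontal distance between basket2_center and pan2 below 0.022 m or horizontal distance between basket2_center and pan3 below 0.022 m) and (horizontal distance between basket3_center and pan1 below 0.022 m or horizontal distance between basket3_center and pan2 below 0.022 m or horizontal distance between basket3_center and pan3 below 0.022 m)), for 0.2 s.
3. the sliding screen is closed and down (y of screen_tab in the frame of plate below -0.05 m and z of screen_tab in the frame of plate below 0.093 m and x of screen_tab in the frame of plate between -0.128 and -0.112 m and angle between screen_tab's own z axis and vertical below 0.15 rad), for 0.2 s.
At the end, for the whole second after the job is handed in: All pans on their places (within 10 mm) with handles within 20 degrees of straight back; each basket upright on the floor of a pan of its own; the screen upright in its track, down on the floor and within 10 mm of its stop (all of step 1 and all of step 2 and all of step 3); the robot touches nothing.
It fails at once if a pan is lifted off the plate (z of any of pan1, pan2, pan3 in the frame of plate above 0.045 m).
It fails at once if the sliding screen is taken up out of its track (z of screen_tab in the frame of plate above 0.124 m).
It fails at once if a bystander is pushed away (distance of any of loupe, dust_cup, holder, driver, oil_jar, case_back, brush from where it was at the start of the episode above 0.06 m).
Of basket1, basket2, basket3 only 2 to 3 are there at a start; the rules pass over those that are not, and their reading is None.
At some moment in a run one of basket1, basket2, basket3 may be knocked a few centimetres aside while the robot is not near it.
It also fails if it takes over 210 s, if anything falls off the work surface, if the arm or the gripper's body presses on something with over 40 N, if the wrist force passes 120 N, or if a joint passes its speed limit or range.

## Robot

A 7-joint arm with a two-finger parallel gripper is mounted at the origin on the work surface. World frame = base frame: x ahead of the robot, y to its left, z up, the work surface at z = 0. Lengths are in m, angles in rad, forces in N, time in s.
With the tool pointing down it reaches from about 0.4 to 0.85 m from the base axis. Payload 10.4 kg.
Tool frame: the origin (TCP) lies on the centre line of the jaws, within the pads' length; the fingertips stand 11 mm ahead of it and the grasp point (between the pads) lies 8 mm behind it; z points along the fingers, y is the line along which they close (so a half turn about z gives the same grasp; the last joint's range is limited). The gripper opens to 87 mm and grips with 3 to 60 N. Pads are 19 mm wide; open, the fingers measure 117 mm over their backs; the gripper's body (75 mm by 190 mm) begins 51 mm behind the grasp point.
Start: joints at [-1.144, 0.332, -0.065, 1.46, 0.022, 1.35, -0.088], TCP at [0.272, 0.563, 0.234] pointing down, gripper open.
Joint ranges: [-2.6, 2.6], [-0.5, 2.12], [-1.47, 1.34], [0.16, 2.42], [-1.27, 4.41], [0.06, 2.06], [-2.6, 2.6]. Speed limits (rad/s): [2.22, 2.22, 2.79, 2.79, 3.14, 3.14, 3.14].

## Interface

Orientations are given as a unit quaternion [x, y, z, w].
In Python, from bench import r gives the robot as it stands.
- The arm moves only by the shell command python3 -m pendant 'ROWS' [OPENING] [FORCE]. ROWS is JSON, a list of rows, each a list of 4 numbers: the shift along the tool's x, y, z in m, then the turn about the tool's z in rad. A call has 1 to 8 rows; each row shifts and turns the commanded pose from where the row before left it, along the tool's axes as they then stand; what a row does not reach is not made up. A row lasts 1/12 s, in which the tool goes at most 41.7 mm and 7.16 degrees, less where a joint would pass 70% of its speed; a pose out of reach is approached as far as the arm can. A call with a gripper value outside its range is refused whole. OPENING is the opening, from 0 (shut) to 1 (fully open), set as the call begins (- or left out, the last holds). The fingers move at their own pace and stop on an object; FORCE is the grip in N (left out, the last holds). Time passes only in rows, so rows that do not move let the fingers close. It gives the time, the measured TCP pose, the force, the opening and the grip force at its end, in the units of the state.
- r.read_state(): the state, without advancing time (a new reading comes with each control period).
- r.camera(name): name is "scene" or "top"; returns a dict with "img" (480x640x3 uint8, red, green, blue), "camera_matrix" (3x3 intrinsics, pixels), "dist_coeffs" ([k1, k2, p1, p2, k3] as OpenCV has them; the pictures are not rectified), "xyz" and "attitude" of the camera in the world. Camera axes: x right, y down, z forward; pixel columns grow to the right and rows downward; lengths in m; the calibration is good to about 2 mm. A picture is of the moment at which its call begins. There is no depth.
- r.close_job(): hands the job in; it is judged then, once.
Trained networks look in the newest picture that a camera, given by its name, has taken for a name from the list of things; names that differ only in an ending like _2 or _b are one class to them, and where a whole thing is asked for, a point or a joint stands for the part that bears it (a point fixed in the world has none). Each returns a list of dicts, best first, with "score" (0 to 1); they miss things now and then, are a little off and sometimes report something else, mostly with a low value. They report only what shows in the picture. A call takes as long as a camera call. They do not tell look-alikes from the thing itself.
- r.outline_of(thing, camera): "mask" (480x640 bool, what is visible of it) and "bbox" ([centre column, centre row, width, height] in pixels, round what is visible of it).
The state is a dict: "time": time; "joint_positions": joint angles; "joint_vel": joint speeds; "joint_torque": joint torques, N m; "ee_pos": TCP position; "eef_rot": TCP orientation; "ft_force": force on the tool from outside, world axes, zero at the start; "torque": the same for the moment, N m; "width": finger opening in m; "grip_force": force on a finger pad.
Only numpy, scipy, OpenCV 4.12 (cv2) and the standard library are available. Lean on these libraries where they do the work, as an engineer would, in place of code of your own. Each camera call takes 0.05 s, during which the arm holds its last target. There are 200 camera calls.

## Working session

There is one attempt and no reset: what is moved stays moved. The work goes in short steps, Python scripts to look and compute and a shell command to move; the robot and the scene stay as the last step left them, time stands still between calls to the robot, and variables do not carry over. Pictures are saved under pics/ and viewed, at most 15 in all, crops included, and the job is handed in when it is done.

```bash
mkdir -p pics; ls; python3 - <<'E'
from bench import r
import cv2
for n in("scene","top"):
    c=r.camera(n); cv2.imwrite(f"pics/{n}0.png",c["img"][:,:,::-1]); print(n,c["camera_matrix"],c["dist_coeffs"],c["xyz"],c["attitude"])
s=r.read_state(); print(s)
E
```

```text
pics
scene [[567.61065972   0.         316.25403716]
 [  0.         567.61065972 250.43138847]
 [  0.           0.           1.        ]] [-0.15188913  0.          0.          0.          0.        ] [0.97508229 0.79387732 1.09723399] [ 0.28070311  0.8939048  -0.33178771 -0.10980383]
top [[447.11118479   0.         317.12238459]
 [  0.         447.11118479 241.32398281]
 [  0.           0.           1.        ]] [-0.00692077  0.          0.          0.          0.        ] [0.31324232 0.0808133  1.11774251] [-0.70116801  0.71077026 -0.03663778  0.0427403 ]
{'time': 0.1, 'joint_positions': array([-1.14358079,  0.3328081 , -0.06469726,  1.46085216,  0.02160324,
        1.34994179, -0.08850466]), 'joint_vel': array([ 0.00053837, -0.00226674, -0.00119215, -0.00141582, -0.0012381 ,
       -0.00087374, -0.00151829]), 'joint_torque': array([ 1.01012531e-03, -6.24547148e+01,  2.41464662e-02, -3.90712452e+01,
       -6.14459440e-02,  3.66533990e-02,  6.19561456e-05]), 'ee_pos': array([0.27160567, 0.56251569, 0.23283633]), 'eef_rot': array([ 2.23010277e-01,  9.74815872e-01, -6.46857613e-04, -1.14579212e-04]), 'ft_force': array([ 0.20144485, -0.62281501,  0.85387958]), 'torque': array([-0.01729554,  0.00858218, -0.01088865]), 'grip_force': 0.0, 'width': 0.08664827076930037}
```

View pics/scene0.png

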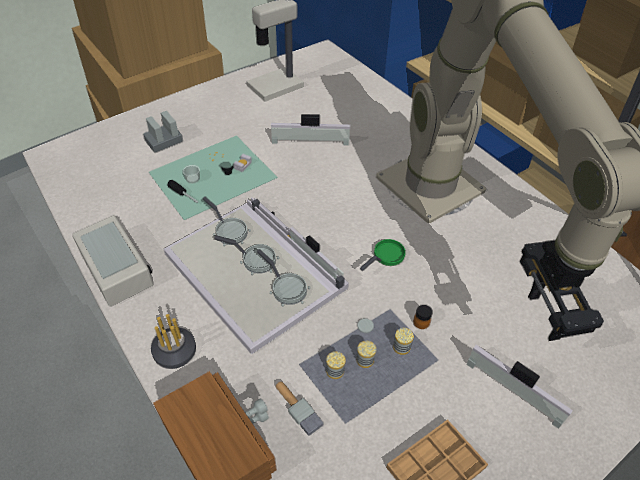

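View pics/top0.png

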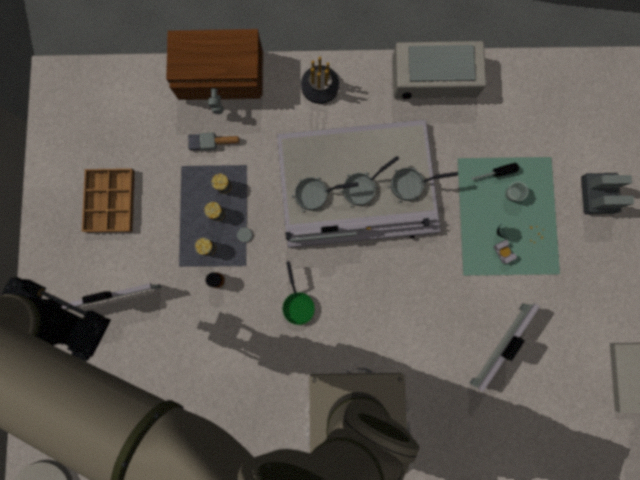

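Top view: the pans on the plate are at (314,193), (361,190) and (409,184). The green look-alike pan is at (299,308). The screen in the track has its tab at (329,229), and two look-alike screens lie loose at (120,295) and (505,350). There are three baskets at (220,183), (213,211) and (204,247), with the amber jar at (215,280) and the steel disc at (245,235) nearby. I choose the three steel pans and the screen in the track.

```bash
cat > h.py <<'E'
from bench import r
import cv2, numpy as np
from scipy.spatial.transform import Rotation as R
def ray(c,uv):
    p=cv2.undistortPoints(np.array(uv,float).reshape(-1,1,2),c["camera_matrix"],c["dist_coeffs"])[:,0]
    return np.c_[p,np.ones(len(p))]@R.from_quat(c["attitude"]).as_matrix().T
def onz(c,uv,z):
    d=ray(c,uv); o=np.array(c["xyz"]); return o+d*((z-o[2])/d[:,2])[:,None]
def px(c,P):
    M=R.from_quat(c["attitude"]).as_matrix().T
    return cv2.projectPoints(np.array(P,float).reshape(-1,3),cv2.Rodrigues(M)[0],-M@np.array(c["xyz"]),c["camera_matrix"],c["dist_coeffs"])[0][:,0]
def cen(m): 
    v,u=np.nonzero(m); return [u.mean(),v.mean()]
E
python3 - <<'E'
from h import *
for cn in("top","scene"):
    c=r.camera(cn)
    o=r.outline_of("plate",cn)
    m=o[0]["mask"].astype(np.uint8); k=max(cv2.findContours(m,0,2)[0],key=cv2.contourArea)
    b=cv2.approxPolyDP(cv2.convexHull(k),6,True)[:,0]; print(cn,"plate",o[0]["score"],np.c_[b,onz(c,b,.025)[:,:2]].round(3).tolist())
    for n,z in(("pan1",.035),("pan1_handle",.07),("pan2",.035),("basket1_center",.05),("screen_tab",.1),("screen",.06)):
        for o in r.outline_of(n,cn):
            u=cen(o["mask"]); print(cn,n,round(o["score"],2),np.round(o["bbox"]),np.round(u),onz(c,[u],z)[0,:2].round(3), o["mask"].sum())
    x=c["img"][110:260,180:450] if cn=="top" else c["img"][180:370,150:450]
    cv2.imwrite(f"pics/crop_{cn}.png",cv2.resize(x,None,fx=2.6,fy=2.6,interpolation=2)[:,:,::-1])
E
```

```text
top plate 0.74 [[506.0, 240.0, 0.433, -0.374], [515.0, 257.0, 0.391, -0.393], [503.0, 263.0, 0.377, -0.363], [493.0, 246.0, 0.419, -0.341]]
top pan1 0.96 [421. 184.  65.  34.] [412. 183.] [ 0.578 -0.147] 1012
top pan1 0.9 [327. 194.  60.  33.] [314. 193.] [0.556 0.094] 974
top pan1 0.82 [370. 182.  55.  48.] [363. 186.] [ 0.571 -0.026] 833
top pan1 0.66 [300. 292.  33.  62.] [298. 304.] [0.285 0.138] 954
top pan1_handle 0.71 [323. 192.  67.  34.] [315. 192.] [0.549 0.093] 946
top pan1_handle 0.42 [372. 185.  55.  50.] [364. 185.] [ 0.564 -0.024] 883
top pan2 0.96 [421. 184.  65.  34.] [412. 183.] [ 0.578 -0.147] 1012
top pan2 0.9 [327. 194.  60.  33.] [314. 193.] [0.556 0.094] 974
top pan2 0.82 [370. 182.  55.  48.] [363. 186.] [ 0.571 -0.026] 833
top pan2 0.66 [300. 292.  33.  62.] [298. 304.] [0.285 0.138] 954
top basket1_center 0.51 [205. 246.  25.  14.] [205. 246.] [0.425 0.359] 287
top screen_tab 0.89 [117. 295.  90.  23.] [113. 294.] [0.313 0.555] 585
top screen_tab 0.66 [330. 231.  73.  14.] [329. 230.] [0.454 0.061] 361
top screen 0.84 [112. 297.  97.  21.] [113. 294.] [0.313
[... 971 characters left out ...]
7 [282. 277.  47.  57.] [287. 285.] [0.556 0.095] 904
scene pan2 0.59 [382. 254.  48.  35.] [387. 253.] [0.299 0.153] 717
scene pan2 0.22 [243. 160.  20.  16.] [242. 163.] [ 0.421 -0.346] 176
scene screen_tab 0.79 [518. 384. 105.  86.] [520. 384.] [0.338 0.61 ] 2503
scene screen_tab 0.79 [308. 130.  79.  33.] [310. 130.] [ 0.222 -0.292] 1570
scene screen_tab 0.75 [310. 253.  47.  50.] [314. 251.] [0.477 0.092] 724
scene screen 0.91 [314. 254.  47.  54.] [313. 251.] [0.457 0.063] 770
scene screen 0.69 [255. 273. 186. 153.] [253. 276.] [0.617 0.044] 12758
scene screen 0.59 [517. 386. 106.  81.] [520. 384.] [0.313 0.601] 2499
scene screen 0.53 [336. 363.  17.  28.] [335. 365.] [0.597 0.343] 410
```

View pics/crop_top.png

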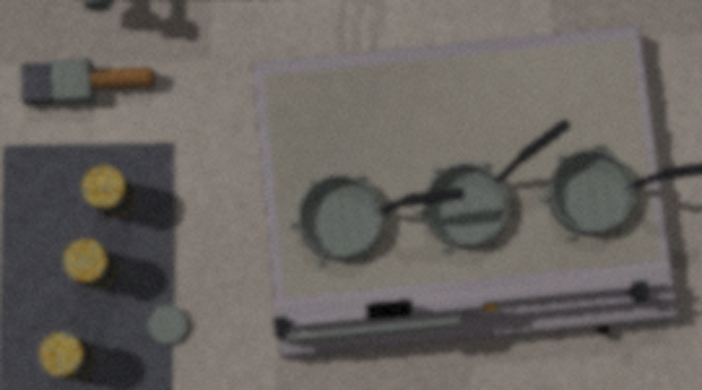

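The top crop (scale 2.6, offset 180,110) shows the three steel pans, the track with the black tab at crop (390,310) and the brass bump at (488,308). The baskets are left of the plate. This confirms the choice.

View pics/crop_scene.png

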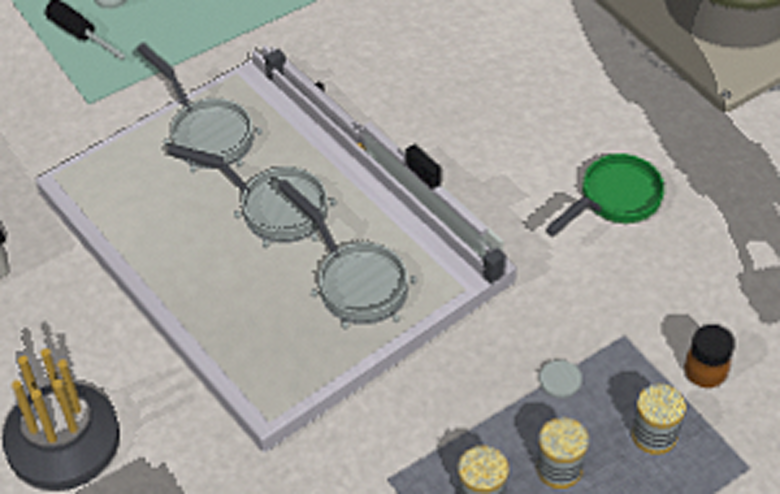

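```bash
cat > fit.py <<'E'
from h import *
from scipy.optimize import least_squares
ct,cs=r.camera("top"),r.camera("scene")
T=lambda p:[p[0]/2.6+180,p[1]/2.6+110]
S=lambda p:[p[0]/2.6+150,p[1]/2.6+180]
A=[(ct,T((258,66)),(.145,.19,.025)),(ct,T((640,31)),(.145,-.19,.025)),(cs,S((38,180)),(.145,-.19,.025)),(cs,S((263,436)),(.145,.19,.025)),(cs,S((514,267)),(-.145,.19,.025)),
 (ct,T((346,218)),(-.02,.12,.043)),(ct,T((470,207)),(-.02,0,.043)),(ct,T((596,194)),(-.02,-.12,.043)),
 (cs,S((362,280)),(-.02,.12,.043)),(cs,S((285,203)),(-.02,0,.043)),(cs,S((212,131)),(-.02,-.12,.043)),(ct,T((488,308)),(-.12,-.013,.033))]
def W(q,p):
    c,s=np.cos(q[2]),np.sin(q[2]); return [q[0]+c*p[0]-s*p[1],q[1]+s*p[0]+c*p[1],p[2]]
f=lambda q:np.concatenate([px(c,W(q,p))[0]-u for c,u,p in A])
s=least_squares(f,[.57,-.03,0],loss="soft_l1"); q=s.x; print("plate",q.round(4)); print(f(q).reshape(-1,2).round(1).tolist())
np.save("plate.npy",q)
def two(ut,us,z=None):
    g=lambda P:np.r_[px(ct,P)[0]-ut,px(cs,P)[0]-us]
    k=least_squares(g,[.5,0,.08]); return k.x,abs(k.fun).max()
for n,a,b,y in(("1",T((462,193)),S((275,182)),.12),("2",T((567,124)),S((170,149)),0),("3",(458,175),S((140,47)),-.12)):
    P,e=two(a,b); c=np.array(W(q,(-.02,y,.025))); d=P-c
    print("pan",n,c.round(3),"end",P.round(3),e.round(1),"rel deg",np.degrees(np.arctan2(d[1],d[0])-q[2]).round(1),np.hypot(*d[:2]).round(3))
P,e=two(T((390,310)),S((422,162))); print("tab",P.round(3),e.round(1),"expect line",W(q,(-.12,.075,.09)))
for n,a,b in(("b1",T((104,187)),S((484,468))),("b2",T((86,261)),S((563,440))),("b3",T((62,355)),S((661,405)))):
    P,e=two(a,b); print(n,P.round(3),e.round(1))
E
python3 fit.py
```

```text
plate [ 0.5827 -0.0136  0.0796]
[[-2.2, -1.7], [0.3, -2.1], [-0.8, -3.1], [-0.8, -0.4], [1.6, -1.5], [-2.8, -0.6], [-1.7, -0.9], [-1.4, -0.4], [0.6, -2.9], [0.1, -3.6], [0.6, -3.6], [0.6, 0.6]]
pan 1 [0.553 0.104 0.025] end [ 0.571 -0.012  0.067] 1.2 rel deg -86.1 0.118
pan 2 [ 0.563 -0.015  0.025] end [ 0.633 -0.109  0.064] 0.2 rel deg -57.9 0.117
pan 3 [ 0.572 -0.135  0.025] end [ 0.589 -0.253  0.06 ] 0.1 rel deg -86.5 0.12
tab [0.457 0.058 0.089] 0.1 expect line [np.float64(0.45711959724206047), np.float64(0.05159688191381949), 0.09]
b1 [0.584 0.327 0.044] 0.4
b2 [0.514 0.343 0.042] 0.2
b3 [0.425 0.364 0.043] 0.2
```

```bash
cat > go.py <<'E'
# go.py X Y Z HEAD(deg): tool-axis shifts to a target, turn first
import sys; from h import *
x,y,z,hd=map(float,sys.argv[1:5]); s=r.read_state(); M=R.from_quat(s["eef_rot"]).as_matrix()
h=np.degrees(np.arctan2(M[1,0],M[0,0])); t=-np.radians((hd-h+180)%360-180)
H=np.radians(hd); d=np.array([x,y,z])-s["ee_pos"]
dx=d[0]*np.cos(H)+d[1]*np.sin(H); dy=d[0]*np.sin(H)-d[1]*np.cos(H)
print("head %.1f turn %.3f (%d rows) then dx %.4f dy %.4f dz %.4f (%.1f rows)"%(h,t,np.ceil(abs(t)/.12),dx,dy,-d[2],np.linalg.norm(d)/.04),"j7 %.2f"%s["joint_positions"][6],"t",s["time"],"F",s["ft_force"].round(1))
E
python3 go.py .617 -.087 .15 126.7; python3 -m pendant '[[0,0,0,0.1],[0,0,0,0.1]]' 0.36 20; python3 go.py .617 -.087 .15 126.7
```

```text
head 154.2 turn 0.480 (5 rows) then dx -0.7274 dy -0.1115 dz 0.0836 (18.5 rows) j7 -0.09 t 1.0 F [ 0.4 -0.  -0.2]
time: 1.17
ee_pos: [0.2718, 0.5629, 0.2336]
eef_rot: [0.321, 0.947, 0.0, -0.0]
ft_force: [0.0, 0.1, 0.1]
width: 0.0798
grip_force: 0.0
head 142.5 turn 0.276 (3 rows) then dx -0.7274 dy -0.1116 dz 0.0836 (18.5 rows) j7 -0.29 t 1.1667 F [0.  0.1 0.1]
```

```bash
python3 -m pendant '[[0,0,0,0.092],[0,0,0,0.092],[0,0,0,0.092],[-0.038,-0.006,0,0],[-0.038,-0.006,0,0],[-0.038,-0.006,0,0],[-0.038,-0.006,0,0],[-0.038,-0.006,0,0]]' | tail -6 | head -2; python3 -m pendant '[[-0.038,-0.006,0,0],[-0.038,-0.006,0,0],[-0.038,-0.006,0,0],[-0.038,-0.006,0,0],[-0.038,-0.006,0,0],[-0.038,-0.006,0,0],[-0.038,-0.006,0,0],[-0.038,-0.006,0,0]]' ; python3 go.py .617 -.087 .15 126.7
```

```text
time: 1.83
ee_pos: [0.3625, 0.3913, 0.2337]
time: 2.5
ee_pos: [0.507, 0.1194, 0.2339]
eef_rot: [0.446, 0.895, 0.0, 0.0]
ft_force: [0.2, 0.4, -0.8]
width: 0.0311
grip_force: 0.0
head 127.0 turn 0.005 (1 rows) then dx -0.2312 dy -0.0351 dz 0.0839 (6.2 rows) j7 0.36 t 2.5 F [ 0.2  0.4 -0.8]
```

```bash
python3 -m pendant '[[-0.036,-0.006,0.005,0],[-0.036,-0.006,0.01,0],[-0.036,-0.006,0.015,0],[-0.036,-0.006,0.015,0],[-0.036,-0.006,0.015,0],[-0.036,-0.005,0.015,0],[-0.015,0,0.01,0],[0,0,0,0]]' | head -2; python3 go.py .617 -.087 .11 126.7; python3 - <<'E'
from h import *
c=r.camera("scene"); cv2.imwrite("pics/s2.png",cv2.resize(c["img"][150:370,150:410],None,fx=2.6,fy=2.6)[:,:,::-1])
E
```

```text
time: 3.17
ee_pos: [0.6169, -0.089, 0.146]
head 126.7 turn -0.001 (1 rows) then dx 0.0016 dy 0.0012 dz 0.0360 (0.9 rows) j7 0.86 t 3.1667 F [-1.2  0.7 -0.3]
```

View pics/s2.png

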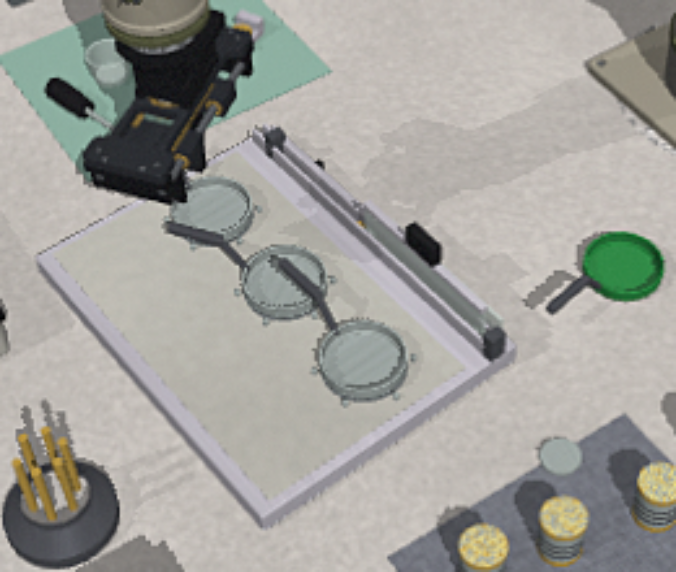

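The gripper hovers over pan 2's handle (crop ~(200,230)) and the bench is unchanged. Going down.

```bash
python3 -m pendant '[[0,0,0.025,0],[0,0,0.025,0],[0,0,0.015,0],[0,0,0.012,0],[0,0,0,0]]'; python3 go.py .617 -.087 .068 126.7; python3 - <<'E'
from h import *
c=r.camera("scene"); cv2.imwrite("pics/s3.png",cv2.resize(c["img"][150:370,150:350],None,fx=2.6,fy=2.6)[:,:,::-1]); print(px(c,r.read_state()["ee_pos"]))
E
```

```text
time: 3.63
ee_pos: [0.6161, -0.0829, 0.0698]
eef_rot: [0.446, 0.895, -0.0, -0.001]
ft_force: [-0.1, -0.0, -0.5]
width: 0.0312
grip_force: 0.0
head 127.0 turn 0.006 (1 rows) then dx -0.0038 dy -0.0018 dz 0.0018 (0.1 rows) j7 0.89 t 3.6333 F [-0.1 -0.  -0.5]
[[225.4815741  239.07364858]]
```

View pics/s3.png

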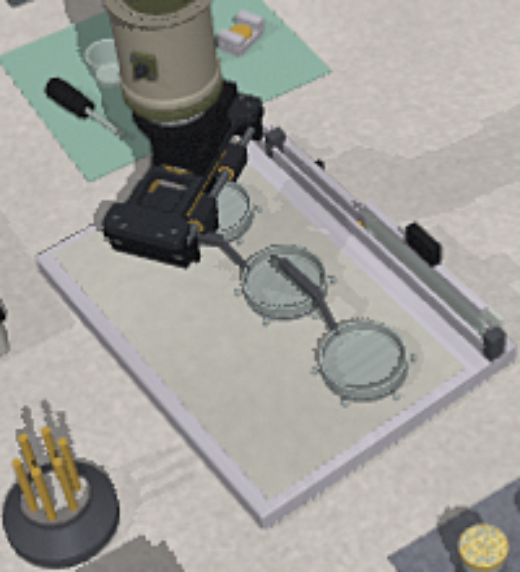

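```bash
python3 -m pendant '[[0,0,0,0],[0,0,0,0],[0,0,0,0],[0.0005,0.009,0,-0.1],[0.0005,0.009,0,-0.1],[0.0005,0.009,0,-0.1],[0.0005,0.009,0,-0.1],[0.0005,0.009,0,-0.1]]' 0.2 ; python3 -m pendant '[[0.0005,0.009,0,-0.1],[0.0005,0.009,0,-0.1],[0.0005,0.009,0,-0.1],[0.0005,0.009,0,-0.1],[0.0005,0.009,0,-0.1],[0,0.003,0,-0.03],[0,0,0,0]]'; python3 go.py .653 -.008 .068 184.6
```

```text
time: 4.35
ee_pos: [0.6458, -0.0495, 0.0724]
eef_rot: [0.209, 0.978, 0.0, 0.001]
ft_force: [0.4, -0.5, 0.3]
width: 0.0179
grip_force: 0.2
time: 4.93
ee_pos: [0.6527, -0.0016, 0.0721]
eef_rot: [-0.053, 0.999, 0.0, 0.0]
ft_force: [-0.1, -0.4, -0.7]
width: 0.0171
grip_force: 0.0
head -174.0 turn 0.025 (1 rows) then dx 0.0002 dy -0.0064 dz 0.0041 (0.2 rows) j7 1.70 t 4.9333 F [-0.1 -0.4 -0.7]
```

```bash
python3 -m pendant '[[0,0,-0.03,0],[0,0,-0.035,0],[0,0,0,0.12],[0,0,0,0.12],[0,0,0,0.12],[0,0,0,0.12],[0,0,0,0.12],[0,0,0,0.12]]' 0.36 |head -2; python3 -m pendant '[[0,0,0,0.12],[0,0,0,0.12],[0,0,0,0.12],[0,0,0,0.12],[0,0,0,0.12],[0,0,0,0.12],[0,0,0,0.09]]'|head -2; python3 go.py .566 .015 .068 98.5; python3 - <<'E'
from h import *
c=r.camera("top"); cv2.imwrite("pics/t4.png",cv2.resize(c["img"][110:260,250:470],None,fx=2.8,fy=2.8)[:,:,::-1])
E
```

```text
time: 5.6
ee_pos: [0.6524, -0.0034, 0.1369]
time: 6.18
ee_pos: [0.6524, -0.0033, 0.1369]
head 97.7 turn -0.014 (1 rows) then dx 0.0308 dy -0.0828 dz 0.0689 (2.8 rows) j7 0.26 t 6.1833 F [ 0.1 -0.   0.5]
```

View pics/t4.png

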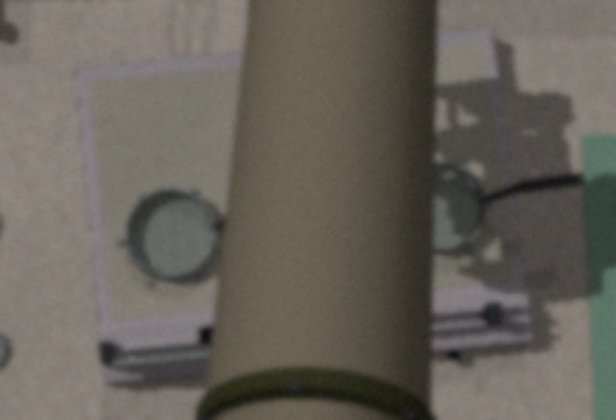

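The arm covers pan 2. Pan 1 at (175,235) and pan 3 at (455,210) are unmoved. Going to pan 1's handle next.

```bash
python3 go.py .565 .023 .068 98.5;python3 -m pendant '[[0.038,-0.021,0,0],[0,-0.021,0,0],[0,-0.021,0,0],[0,-0.021,0,0],[0,0,0.025,0],[0,0,0.022,0],[0,0,0.02,0],[0,0,0,0]]' 0.3; python3 go.py .565 .023 .068 98.5
```

```text
head 97.4 turn -0.019 (1 rows) then dx 0.0388 dy -0.0826 dz 0.0689 (2.9 rows) j7 0.25 t 6.2333 F [-0.3 -0.1 -0.3]
time: 6.9
ee_pos: [0.5625, 0.021, 0.0665]
eef_rot: [0.654, 0.756, -0.002, -0.002]
ft_force: [-1.0, 0.9, -0.9]
width: 0.0261
grip_force: 0.0
head 98.3 turn -0.004 (1 rows) then dx 0.0016 dy 0.0027 dz -0.0015 (0.1 rows) j7 0.21 t 6.9 F [-1.   0.9 -0.9]
```

```bash
python3 -m pendant '[[0,0.0027,0,0],[0,0,0,0],[0,0,0,0],[0.0004,0.0083,0,-0.1],[0.0004,0.0083,0,-0.1],[0.0004,0.0083,0,-0.1],[0.0004,0.0083,0,-0.1],[0.0004,0.0083,0,-0.1]]' 0.2; python3 -m pendant '[[0.0004,0.0083,0,-0.1],[0.0004,0.0083,0,-0.1],[0.0004,0.0083,0,-0.1],[0.0004,0.0083,0,-0.1],[0.0004,0.0083,0,-0.1],[0.0004,0.0083,0,-0.1],[0.0004,0.0083,0,-0.1]]';python3 -m pendant '[[0.0004,0.0083,0,-0.1],[0.0004,0.0083,0,-0.1],[0.0004,0.0083,0,-0.1],[0,0.003,0,-0.03],[0,0,0,0]]'; python3 go.py .635 .111 .068 184.6
```

```text
time: 7.57
ee_pos: [0.6066, 0.0375, 0.0708]
eef_rot: [0.445, 0.896, 0.0, 0.001]
ft_force: [-0.4, -0.7, -0.2]
width: 0.0176
grip_force: 0.2
time: 8.15
ee_pos: [0.6377, 0.0854, 0.0709]
eef_rot: [0.11, 0.994, 0.0, 0.001]
ft_force: [-0.5, 0.0, -0.4]
width: 0.0173
grip_force: 0.2
time: 8.57
ee_pos: [0.6388, 0.1141, 0.0705]
eef_rot: [-0.052, 0.999, 0.0, 0.001]
ft_force: [0.7, 0.0, 0.3]
width: 0.0173
grip_force: 0.0
head -174.0 turn 0.025 (1 rows) then dx 0.0040 dy -0.0028 dz 0.0025 (0.1 rows) j7 1.50 t 8.5667 F [0.7 0.  0.3]
```

```bash
python3 -m pendant '[[0,0,-0.03,0],[0,0,-0.035,0],[0,0,0,0.12],[0,0,0,0.12],[0,0,0,0.12],[0,0,0,0.12],[0,0,0,0.12],[0,0,0,0.12]]' 0.36 |head -2; python3 -m pendant '[[0,0,0,0.12],[0,0,0,0.12],[0,0,0,0.12],[0,0,0,0.12],[0,0,0,0.12],[0,0,0,0.12],[0,0,0,0.1]]'|head -2; python3 go.py .5845 -.224 .12 98
```

```text
time: 9.23
ee_pos: [0.6385, 0.1125, 0.1352]
time: 9.82
ee_pos: [0.6385, 0.1126, 0.1351]
head 97.1 turn -0.015 (1 rows) then dx -0.3258 dy -0.1003 dz 0.0151 (8.5 rows) j7 0.04 t 9.8167 F [-0.4 -0.2 -1. ]
```

```bash
python3 -m pendant '[[-0.041,0,0,0],[-0.041,0,0,0],[-0.041,0,0,0],[-0.041,0,0,0],[-0.041,0,0,0],[-0.041,0,0,0],[-0.041,0,0,0],[-0.03,0,0,0]]' |head -2; python3 go.py .5845 -.224 .12 98
```

```text
time: 10.48
ee_pos: [0.6803, -0.2061, 0.1354]
head 97.4 turn -0.011 (1 rows) then dx -0.0044 dy -0.0973 dz 0.0154 (2.5 rows) j7 0.56 t 10.4833 F [-0.  -0.3  0. ]
```

```bash
python3 -m pendant '[[0,-0.032,0,-0.01],[0,-0.032,0,0],[0,-0.034,0,0],[0,0,0.02,0],[0,0,0,0]]'; python3 go.py .5845 -.224 .068 98; python3 - <<'E'
from h import *
c=r.camera("scene"); cv2.imwrite("pics/s5.png",cv2.resize(c["img"][120:370,150:350],None,fx=2.4,fy=2.4)[:,:,::-1])
c=r.camera("top"); cv2.imwrite("pics/t5.png",cv2.resize(c["img"][110:260,250:530],None,fx=2.8,fy=2.8)[:,:,::-1])
E
```

```text
time: 10.9
ee_pos: [0.5813, -0.2155, 0.113]
eef_rot: [0.656, 0.755, -0.0, -0.001]
ft_force: [-0.3, 1.3, -0.3]
width: 0.0315
grip_force: 0.0
head 98.0 turn -0.000 (1 rows) then dx -0.0089 dy 0.0020 dz 0.0450 (1.1 rows) j7 0.62 t 10.9 F [-0.3  1.3 -0.3]
```

View pics/s5.png

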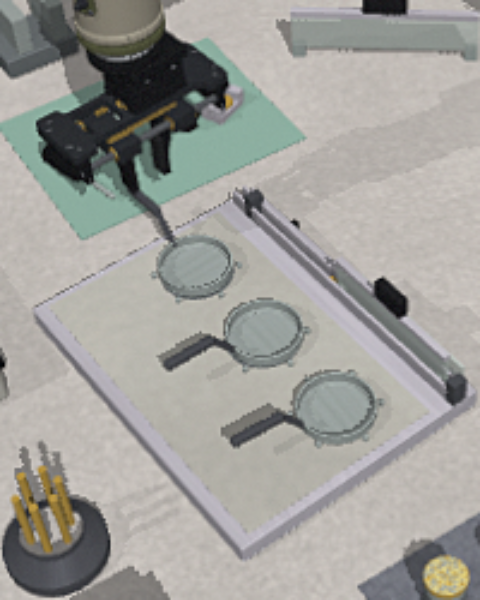

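Pans 1 and 2 now point straight back at (330,405) and (262,330). The fingers are above pan 3's handle at (140,200), which passes between them.

```bash
python3 -m pendant '[[0,0.002,0.015,0],[0,0,0.015,0],[0,0,0.015,0],[0,0,0,0]]' 0.36; python3 -m pendant '[[0,0,0,0],[0,0,0,0],[0,0,0,0]]' 0.2; python3 go.py .5845 -.22 .068 98
```

```text
time: 11.33
ee_pos: [0.5858, -0.2134, 0.0675]
eef_rot: [0.654, 0.757, -0.001, -0.001]
ft_force: [0.2, 0.2, -0.3]
width: 0.0312
grip_force: 0.0
time: 11.58
ee_pos: [0.587, -0.2146, 0.0709]
eef_rot: [0.654, 0.756, 0.0, 0.001]
ft_force: [0.1, 0.3, -0.3]
width: 0.0204
grip_force: 0.0
head 98.3 turn 0.005 (1 rows) then dx -0.0050 dy -0.0032 dz 0.0029 (0.2 rows) j7 0.64 t 11.5833 F [ 0.1  0.3 -0.3]
```

r = 0.08 here; sweep 1.5 rad.

```bash
python3 -m pendant '[[0.0004,0.008,0,-0.1],[0.0004,0.008,0,-0.1],[0.0004,0.008,0,-0.1],[0.0004,0.008,0,-0.1],[0.0004,0.008,0,-0.1],[0.0004,0.008,0,-0.1],[0.0004,0.008,0,-0.1],[0.0004,0.008,0,-0.1]]'; python3 -m pendant '[[0.0004,0.008,0,-0.1],[0.0004,0.008,0,-0.1],[0.0004,0.008,0,-0.1],[0.0004,0.008,0,-0.1],[0.0004,0.008,0,-0.1],[0.0004,0.008,0,-0.1],[0.0004,0.008,0,-0.1],[0,0.003,0,-0.03]]'; python3 -m pendant '[[0,0,0,0],[0,0,-0.03,0],[0,0,-0.04,0],[0,0,-0.03,0]]' 0.36|head -2; python3 go.py .652 -.129 .17 184.6
```

```text
time: 12.25
ee_pos: [0.6402, -0.1824, 0.0707]
eef_rot: [0.306, 0.952, -0.0, 0.001]
ft_force: [0.7, -0.6, 0.0]
width: 0.0176
grip_force: 0.3
time: 12.92
ee_pos: [0.6549, -0.1251, 0.0707]
eef_rot: [-0.055, 0.998, 0.0, 0.001]
ft_force: [-0.2, -0.1, 0.9]
width: 0.0173
grip_force: 0.2
time: 13.25
ee_pos: [0.6541, -0.1271, 0.1723]
head -174.3 turn 0.019 (1 rows) then dx 0.0023 dy -0.0017 dz 0.0023 (0.1 rows) j7 1.86 t 13.25 F [1.3 0.4 1.5]
```

```bash
python3 -m pendant '[[0,0.04,0,0.01],[0,0.04,0,0.01],[0,0.04,0,0],[0,0.04,0,0],[0,0.04,0,0],[0,0.04,0,0],[0,0.04,0,0],[0,0.02,0,0]]' 1|head -2; python3 - <<'E'
from h import *
c=r.camera("scene"); cv2.imwrite("pics/s6.png",cv2.resize(c["img"][160:420,150:450],None,fx=2,fy=2)[:,:,::-1])
E
sed -i 's/^for n,a,b in(("b1".*//;' fit.py
```

```text
time: 13.92
ee_pos: [0.6265, 0.1785, 0.17]
```

View pics/s6.png

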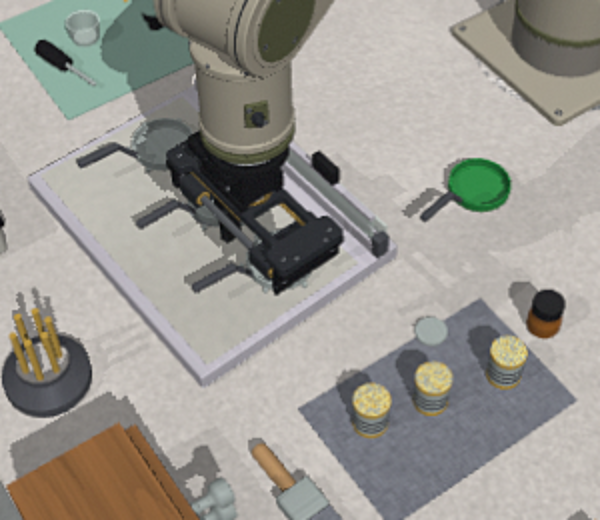

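Crop scale 2: all three pan handles point back. The baskets at (372,396), (433,377) and (509,349) have not moved. Fetching basket 1.

```bash
python3 go.py .583 .326 .032 184.6; python3 -m pendant '[[0.03,0.036,0,0],[0,0.036,0,0],[0,0.036,0,0],[0,0.036,0,0],[0,0,0,0]]' 1|head -2;  python3 go.py .583 .326 .032 184.6
```

```text
head -174.9 turn 0.009 (1 rows) then dx 0.0312 dy 0.1472 dz 0.1378 (5.1 rows) j7 1.34 t 13.9667 F [-1.5  3.6 -0.1]
time: 14.38
ee_pos: [0.5864, 0.3184, 0.1695]
head -174.9 turn 0.009 (1 rows) then dx 0.0028 dy 0.0079 dz 0.1375 (3.4 rows) j7 1.11 t 14.3833 F [-0.9  1.6 -0.7]
```

```bash
python3 -m pendant '[[0.003,0.004,0.03,0],[0,0,0.03,0],[0,0,0.03,0],[0,0,0.025,0],[0,0,0.022,0],[0,0,0,0]]' 1|head -2;  python3 go.py .583 .326 .032 184.6; python3 -m pendant '[[0,0,0,0],[0,0,0,0],[0,0,0,0],[0,0,0,0],[0,0,0,0],[0,0,0,0],[0,0,0,0],[0,0,0,0]]' 0.3 15; go=1; python3 go.py .583 .326 .032 184.6
```

```text
time: 14.88
ee_pos: [0.5839, 0.3109, 0.0278]
head -175.4 turn 0.000 (1 rows) then dx -0.0003 dy 0.0151 dz -0.0042 (0.4 rows) j7 1.11 t 14.8833 F [ 0.2 -1.1 -0.6]
time: 15.55
ee_pos: [0.586, 0.314, 0.0329]
eef_rot: [-0.042, 0.999, 0.0, 0.0]
ft_force: [0.3, 1.9, 1.4]
width: 0.0417
grip_force: 0.8
head -175.2 turn 0.004 (1 rows) then dx 0.0020 dy 0.0122 dz 0.0009 (0.3 rows) j7 1.11 t 15.55 F [0.3 1.9 1.4]
```

```bash
python3 -m pendant '[[0,0,0,0],[0,0,0,0],[0,0,0,0]]' 0.3 15; python3 -m pendant '[[0,0,-0.03,0],[0,0,-0.04,0],[0,0,-0.04,0],[0,0,-0.03,0],[0,0,0,0]]'; python3 go.py .572 -.135 .17 184.6
```

```text
time: 15.8
ee_pos: [0.586, 0.3139, 0.0328]
eef_rot: [-0.042, 0.999, 0.0, 0.0]
ft_force: [-1.2, 1.7, 3.9]
width: 0.0386
grip_force: 15.0
time: 16.22
ee_pos: [0.5887, 0.3143, 0.1798]
eef_rot: [-0.042, 0.999, 0.002, 0.004]
ft_force: [1.4, -0.1, -0.6]
width: 0.0386
grip_force: 15.0
head -175.2 turn 0.003 (1 rows) then dx 0.0527 dy -0.4465 dz 0.0098 (11.2 rows) j7 1.11 t 16.2167 F [ 1.4 -0.1 -0.6]
```

```bash
python3 -m pendant '[[0.005,-0.038,0,0],[0.005,-0.038,0,0],[0.005,-0.038,0,0],[0.005,-0.038,0,0],[0.005,-0.038,0,0],[0.005,-0.038,0,0],[0.005,-0.038,0,0],[0.005,-0.038,0,0]]'|head -2; python3 -m pendant '[[0.005,-0.038,0,0],[0.005,-0.038,0,0],[0,-0.038,0,0],[0,-0.028,0,0],[0,0,0,0],[0,0,0,0]]'; python3 go.py .572 -.135 .17 184.6
```

```text
time: 16.88
ee_pos: [0.5706, 0.0049, 0.1718]
time: 17.38
ee_pos: [0.5726, -0.1375, 0.1716]
eef_rot: [-0.04, 0.999, -0.0, -0.001]
ft_force: [-0.3, 0.8, -1.0]
width: 0.039
grip_force: 15.0
head -175.4 turn -0.000 (1 rows) then dx 0.0004 dy 0.0025 dz 0.0016 (0.1 rows) j7 1.87 t 17.3833 F [-0.3  0.8 -1. ]
```

Check alignment before lowering.

```bash
python3 -m pendant '[[0,0.002,0.025,0],[0,0,0.025,0],[0,0,0.02,0],[0,0,0,0]]'; python3 go.py .572 -.135 .062 184.6; python3 - <<'E'
from h import *
c=r.camera("scene"); cv2.imwrite("pics/s7.png",cv2.resize(c["img"][140:300,140:340],None,fx=3,fy=3)[:,:,::-1])
E
```

```text
time: 17.72
ee_pos: [0.5707, -0.1308, 0.0979]
eef_rot: [-0.043, 0.999, 0.001, -0.004]
ft_force: [-1.1, -0.6, -1.8]
width: 0.0389
grip_force: 15.0
head -175.1 turn 0.006 (1 rows) then dx -0.0010 dy -0.0043 dz 0.0359 (0.9 rows) j7 1.88 t 17.7167 F [-1.1 -0.6 -1.8]
```

View pics/s7.png

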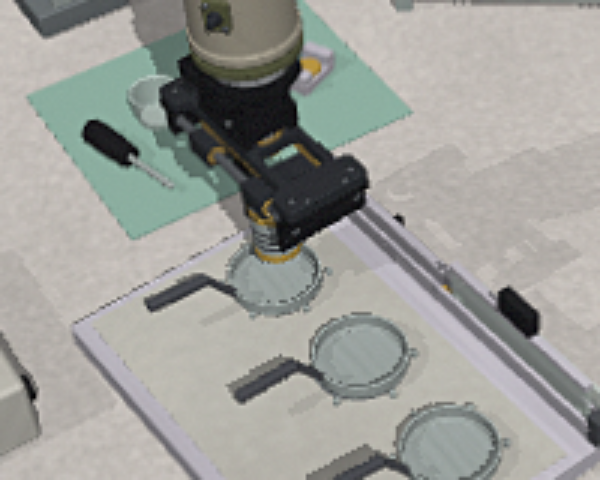

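The basket's foot at (278,250) hangs over pan 3, centred on (273,275), and will land near its middle. Lowering.

```bash
python3 -m pendant '[[0,-0.002,0.012,0],[0,0,0.012,0],[0,0,0.008,0],[0,0,0.003,0],[0,0,0,0],[0,0,0,0]]'; python3 go.py .572 -.135 .0605 184.6
```

```text
time: 18.27
ee_pos: [0.5737, -0.135, 0.0677]
eef_rot: [-0.042, 0.999, 0.0, 0.0]
ft_force: [0.0, 0.4, -1.6]
width: 0.0391
grip_force: 15.0
head -175.2 turn 0.004 (1 rows) then dx 0.0017 dy 0.0001 dz 0.0072 (0.2 rows) j7 1.90 t 18.2667 F [ 0.   0.4 -1.6]
```

```bash
python3 -m pendant '[[0,0,0.004,0],[0,0,0.003,0],[0,0,0,0],[0,0,0,0]]';  python3 go.py .572 -.135 .0605 184.6
```

```text
time: 18.6
ee_pos: [0.5738, -0.135, 0.0606]
eef_rot: [-0.042, 0.999, 0.0, 0.0]
ft_force: [-0.7, 0.6, -0.7]
width: 0.0386
grip_force: 15.0
head -175.2 turn 0.004 (1 rows) then dx 0.0018 dy 0.0002 dz 0.0001 (0.0 rows) j7 1.90 t 18.6 F [-0.7  0.6 -0.7]
```

Probe down for contact, then release.

```bash
python3 -m pendant '[[0,0,0.001,0],[0,0,0.001,0],[0,0,0,0]]' | sed -n 2,4p;  python3 -m pendant '[[0,0,0,0],[0,0,0,0],[0,0,0,0],[0,0,0,0],[0,0,0,0],[0,0,0,0]]' 0.8 | sed -n 2,5p;python3 -m pendant '[[0,0,-0.02,0],[0,0,-0.035,0],[0,0,-0.04,0],[0,0,-0.02,0],[0,0,0,0]]' | sed -n 2,2p; python3 go.py .514 .343 .17 184.6; python3 - <<'E'
from h import *
c=r.camera("top"); cv2.imwrite("pics/t8.png",c["img"][:,:,::-1])
for o in r.outline_of("basket1_center","top"): u=cen(o["mask"]); print(o["score"],np.round(u),onz(c,[u],.04)[0,:2])
c=r.camera("scene"); cv2.imwrite("pics/s8.png",c["img"][:,:,::-1])
for o in r.outline_of("basket1_center","scene"): u=cen(o["mask"]); print(o["score"],np.round(u),onz(c,[u],.03)[0,:2])
E
```

```text
ee_pos: [0.5741, -0.135, 0.0603]
eef_rot: [-0.042, 0.999, 0.0, 0.001]
ft_force: [-6.9, 1.4, 16.5]
ee_pos: [0.5735, -0.135, 0.0583]
eef_rot: [-0.042, 0.999, 0.0, -0.0]
ft_force: [-0.3, 0.1, -0.8]
width: 0.0668
ee_pos: [0.5762, -0.1357, 0.1791]
head -175.2 turn 0.004 (1 rows) then dx 0.0236 dy 0.4821 dz 0.0091 (12.1 rows) j7 1.87 t 19.7667 F [ 0.4 -0.3 -0.1]
0.82 [206. 247.] [0.42545665 0.35976115]
0.67 [244. 235.] [0.45272812 0.26587424]
0.49 [351. 184.] [0.57505999 0.00503573]
0.68 [403. 341.] [0.42888284 0.36707185]
0.64 [253. 276.] [0.60647834 0.02418984]
```

```bash
python3 -m pendant '[[0.004,0.04,0,0],[0.004,0.04,0,0],[0.004,0.04,0,0],[0.004,0.04,0,0],[0.004,0.04,0,0],[0.004,0.04,0,0],[0,0.04,0,0],[0,0.04,0,0]]' 1|sed -n 2p; python3 -m pendant '[[0,0.04,0,0],[0,0.04,0,0],[0,0.04,0,0],[0,0.04,0,0],[0,0,0,0],[0,0,0,0]]' |sed -n 2p; python3 go.py .514 .343 .033 184.6;  python3 - <<'E'
from h import *
c=r.camera("scene"); cv2.imwrite("pics/s9.png",cv2.resize(c["img"][150:410,150:450],None,fx=2.2,fy=2.2)[:,:,::-1])
E
```

```text
ee_pos: [0.5214, 0.1835, 0.1722]
ee_pos: [0.5073, 0.3438, 0.1714]
head -174.9 turn 0.009 (1 rows) then dx -0.0066 dy -0.0014 dz 0.1384 (3.5 rows) j7 0.98 t 21.1333 F [ 1.  -0.3  0.1]
```

View pics/s9.png

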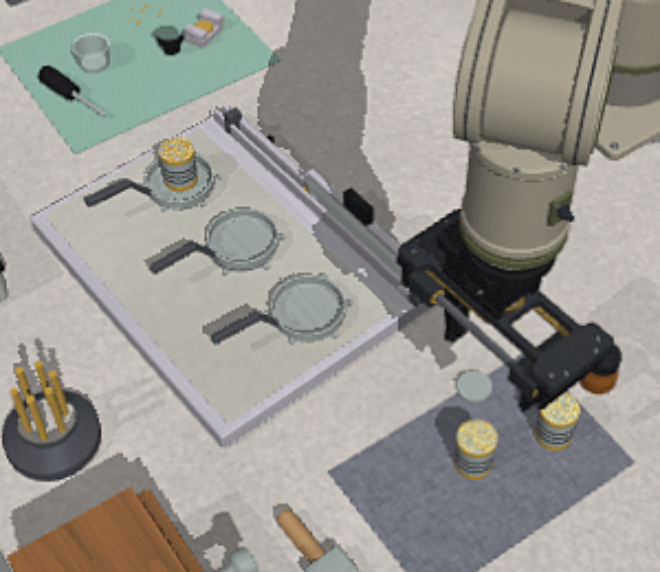

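Basket 1 stands upright in pan 3 at (178,165). Basket 2 at (477,445) and basket 3 at (559,420) have not moved. Picking basket 2.

```bash
python3 -m pendant '[[-0.006,0,0.03,0],[0,0,0.03,0],[0,0,0.03,0],[0,0,0.026,0],[0,0,0.022,0],[0,0,0,0]]' 1|sed -n 2p;  python3 -m pendant '[[0,0,0,0],[0,0,0,0],[0,0,0,0],[0,0,0,0],[0,0,0,0],[0,0,0,0],[0,0,0,0],[0,0,0,0]]' 0.3 15|tail -2;python3 -m pendant '[[0,0,0,0],[0,0,0,0],[0,0,0,0],[0,0,0,0]]' 0.3 15;  python3 -m pendant '[[0,0,-0.03,0],[0,0,-0.04,0],[0,0,-0.04,0],[0,0,-0.03,0],[0,0,0,0]]'|sed -n '2p;5,6p'; python3 go.py .563 -.015 .17 184.6
```

```text
ee_pos: [0.5131, 0.3378, 0.0302]
width: 0.0415
grip_force: 0.7
time: 22.68
ee_pos: [0.5154, 0.3423, 0.0359]
eef_rot: [-0.042, 0.999, 0.0, 0.0]
ft_force: [-0.2, 1.9, 3.1]
width: 0.0386
grip_force: 15.0
ee_pos: [0.5179, 0.3431, 0.1826]
width: 0.0387
grip_force: 15.0
head -175.2 turn 0.003 (1 rows) then dx -0.0162 dy -0.3605 dz 0.0126 (9.0 rows) j7 0.99 t 23.1 F [ 0.5  0.5 -1.1]
```

```bash
python3 -m pendant '[[-0.002,-0.04,0,0],[-0.002,-0.04,0,0],[-0.002,-0.04,0,0],[-0.002,-0.04,0,0],[-0.002,-0.04,0,0],[-0.002,-0.04,0,0],[-0.002,-0.04,0,0],[-0.002,-0.04,0,0]]'|sed -n 2p; python3 -m pendant '[[0,-0.04,0,0],[0,0,0.015,0],[0,0,0.025,0],[0,0,0.02,0],[0,0,0,0],[0,0,0,0]]'|sed -n 2p; python3 go.py .563 -.015 .064 184.6
```

```text
ee_pos: [0.5576, 0.0218, 0.1749]
ee_pos: [0.5605, -0.0158, 0.1146]
head -175.2 turn 0.004 (1 rows) then dx -0.0025 dy 0.0006 dz 0.0506 (1.3 rows) j7 1.65 t 24.2667 F [ 0.  -0.1 -0.2]
```

```bash
python3 -m pendant '[[-0.002,0,0.015,0],[0,0,0.015,0],[0,0,0.012,0],[0,0,0.004,0],[0,0,0.003,0],[0,0,0.002,0],[0,0,0,0],[0,0,0,0]]'; python3 go.py .563 -.015 .064 184.6
```

```text
time: 24.93
ee_pos: [0.564, -0.0154, 0.0652]
eef_rot: [-0.042, 0.999, 0.0, 0.0]
ft_force: [-0.0, -0.3, -0.4]
width: 0.0385
grip_force: 15.0
head -175.2 turn 0.004 (1 rows) then dx 0.0009 dy 0.0005 dz 0.0012 (0.0 rows) j7 1.66 t 24.9333 F [-0.  -0.3 -0.4]
```

```bash
python3 -m pendant '[[0,0,0.002,0],[0,0,0.001,0],[0,0,0,0]]' | sed -n 2,4p;  python3 -m pendant '[[0,0,0,0],[0,0,0,0],[0,0,0,0],[0,0,0,0],[0,0,0,0],[0,0,0,0]]' 0.8 | sed -n 2,5p;python3 -m pendant '[[0,0,-0.02,0],[0,0,-0.035,0],[0,0,-0.04,0],[0,0,-0.02,0],[0,0,0,0]]' | sed -n 2,2p; python3 go.py .425 .363 .17 184.6
```

```text
ee_pos: [0.5645, -0.0154, 0.0635]
eef_rot: [-0.042, 0.999, 0.0, 0.001]
ft_force: [-4.6, -0.6, 13.9]
ee_pos: [0.5635, -0.0154, 0.0614]
eef_rot: [-0.042, 0.999, 0.0, -0.0]
ft_force: [0.5, 0.1, 0.2]
width: 0.0669
ee_pos: [0.5661, -0.0154, 0.182]
head -175.2 turn 0.004 (1 rows) then dx 0.1103 dy 0.3885 dz 0.0120 (10.1 rows) j7 1.64 t 26.1 F [ 0.3 -0.2 -0.4]
```

```bash
python3 -m pendant '[[0.011,0.039,0,0],[0.011,0.039,0,0],[0.011,0.039,0,0],[0.011,0.039,0,0],[0.011,0.039,0,0],[0.011,0.039,0,0],[0.011,0.039,0,0],[0.011,0.039,0,0]]' 1|sed -n 2p; python3 -m pendant '[[0.011,0.039,0,0],[0.011,0.038,0,0],[0,0,0,0],[0,0,0,0]]' |sed -n 2p; python3 go.py .425 .363 .034 184.6;  python3 - <<'E'
from h import *
c=r.camera("scene"); cv2.imwrite("pics/s10.png",cv2.resize(c["img"][150:410,150:450],None,fx=2.2,fy=2.2)[:,:,::-1])
E
```

```text
ee_pos: [0.4484, 0.2896, 0.1762]
ee_pos: [0.4193, 0.3652, 0.1757]
head -174.9 turn 0.009 (1 rows) then dx -0.0055 dy -0.0027 dz 0.1417 (3.5 rows) j7 0.84 t 27.1 F [ 1.1 -0.1 -0.2]
```

View pics/s10.png

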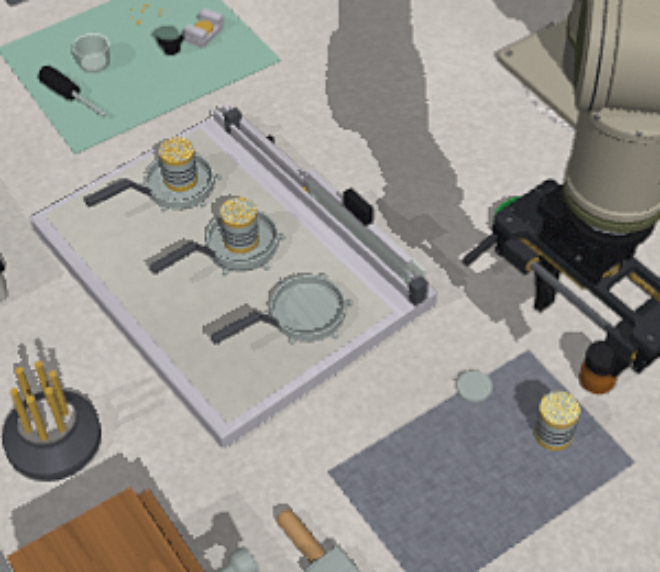

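Two baskets are in their pans. Basket 3 at (558,420) has not moved. Picking it.

```bash
python3 -m pendant '[[-0.005,-0.001,0.03,0],[0,0,0.03,0],[0,0,0.03,0],[0,0,0.026,0],[0,0,0.023,0],[0,0,0,0]]' 1|sed -n 2p;  python3 -m pendant '[[0,0,0,0],[0,0,0,0],[0,0,0,0],[0,0,0,0],[0,0,0,0],[0,0,0,0],[0,0,0,0],[0,0,0,0]]' 0.3 15|tail -2;python3 -m pendant '[[0,0,0,0],[0,0,0,0],[0,0,0,0],[0,0,0,0]]' 0.3 15;  python3 -m pendant '[[0,0,-0.03,0],[0,0,-0.04,0],[0,0,-0.04,0],[0,0,-0.03,0],[0,0,0,0]]'|sed -n '2p;5,6p'; python3 go.py .553 .104 .17 184.6
```

```text
ee_pos: [0.4249, 0.3586, 0.0329]
width: 0.0416
grip_force: 0.7
time: 28.65
ee_pos: [0.4264, 0.3628, 0.0378]
eef_rot: [-0.042, 0.999, 0.0, 0.0]
ft_force: [-1.8, 1.5, 4.6]
width: 0.0383
grip_force: 15.0
ee_pos: [0.4285, 0.364, 0.184]
width: 0.0387
grip_force: 15.0
head -175.2 turn 0.003 (1 rows) then dx -0.1033 dy -0.2692 dz 0.0140 (7.2 rows) j7 0.85 t 29.0667 F [ 1.1  1.  -0.6]
```

Contact expected at TCP z ≈ 0.0655.

```bash
python3 -m pendant '[[-0.014,-0.038,0,0],[-0.014,-0.038,0,0],[-0.015,-0.038,0,0],[-0.015,-0.038,0,0],[-0.015,-0.039,0,0],[-0.015,-0.039,0,0],[-0.015,-0.039,0,0],[0,0,0,0]]'|sed -n 2p; python3 -m pendant '[[0,0,0.015,0],[0,0,0.025,0],[0,0,0.02,0],[0,0,0,0],[0,0,0,0]]'|sed -n 2p; python3 go.py .553 .104 .066 184.6
```

```text
ee_pos: [0.5538, 0.093, 0.1766]
ee_pos: [0.5503, 0.103, 0.1164]
head -175.2 turn 0.004 (1 rows) then dx -0.0028 dy 0.0007 dz 0.0504 (1.3 rows) j7 1.41 t 30.15 F [ 0.3  0.2 -0.7]
```

```bash
python3 -m pendant '[[-0.002,0,0.015,0],[0,0,0.015,0],[0,0,0.012,0],[0,0,0.004,0],[0,0,0.003,0],[0,0,0.002,0],[0,0,0,0],[0,0,0,0]]'|sed -n 2,4p;python3 -m pendant '[[0,0,0.002,0],[0,0,0.001,0],[0,0,0,0]]' | sed -n 2,4p
```

```text
ee_pos: [0.5538, 0.1036, 0.0672]
eef_rot: [-0.042, 0.999, 0.0, 0.0]
ft_force: [0.3, -1.2, -1.7]
ee_pos: [0.5543, 0.1037, 0.0656]
eef_rot: [-0.042, 0.999, 0.0, 0.001]
ft_force: [-4.6, -1.1, 13.8]
```

```bash
python3 -m pendant '[[0,0,0,0],[0,0,0,0],[0,0,0,0],[0,0,0,0],[0,0,0,0],[0,0,0,0]]' 0.8 | sed -n 2,5p;python3 -m pendant '[[0,0,-0.02,0],[0,0,-0.035,0],[0,0,-0.04,0],[0.035,0,-0.02,0],[0.035,0,0,0.12],[0,0,0,0.12],[0,0,0,0.12],[0,0,0,0.12]]' 0.5| sed -n 2,2p; python3 -m pendant '[[0,0,0,0.12],[0,0,0,0.12],[0,0,0,0.12],[0,0,0,0.12],[0,0,0,0.12],[0,0,0,0.12],[0,0,0,0.12],[0,0,0,0.12]]'| sed -n 2,2p;  python3 -m pendant '[[0,0,0,0.12],[0,0,0,0.01],[0,0,0,0]]'|sed -n '2p;5p'; python3 go.py .457 .058 .086 94.6; python3 - <<'E'
from h import *
c=r.camera("scene"); cv2.imwrite("pics/s11.png",cv2.resize(c["img"][150:370,150:400],None,fx=2.6,fy=2.6)[:,:,::-1])
E
```

```text
ee_pos: [0.5533, 0.1035, 0.0634]
eef_rot: [-0.042, 0.999, 0.0, -0.0]
ft_force: [0.5, -0.5, 0.6]
width: 0.0669
ee_pos: [0.4832, 0.0976, 0.1789]
ee_pos: [0.4836, 0.0976, 0.1785]
ee_pos: [0.4836, 0.0976, 0.1785]
width: 0.0435
head 95.0 turn 0.008 (1 rows) then dx -0.0374 dy -0.0297 dz 0.0925 (2.6 rows) j7 -0.19 t 33.15 F [ 0.  -0.3  0.2]
```

View pics/s11.png

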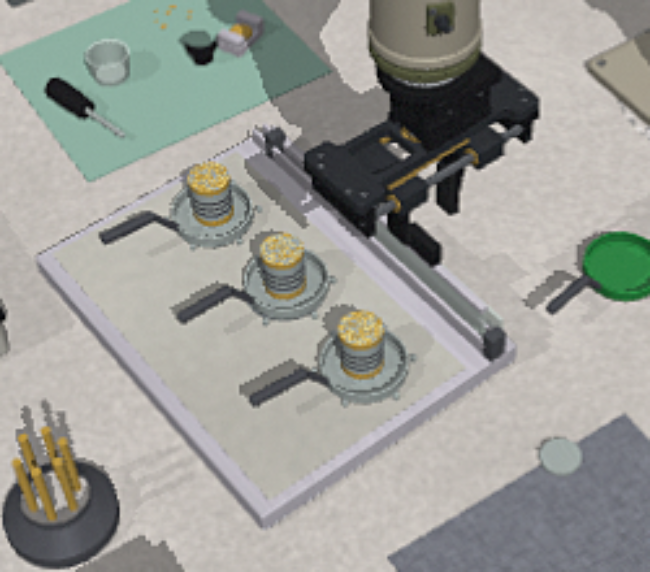

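All three baskets stand upright in pans 1 to 3 at (362,345), (282,265) and (210,190). The screen tab is at (425,245). Going to the tab.

```bash
python3 -m pendant '[[-0.019,-0.015,0,0.008],[-0.018,-0.015,0,0],[0,0,0,0],[0,0,0.025,0],[0,0,0.02,0],[0,0,0,0]]'|sed -n 2p; python3 go.py .457 .058 .086 94.6; python3 - <<'E'
from h import *
c=r.camera("scene"); cv2.imwrite("pics/s12.png",cv2.resize(c["img"][150:350,230:390],None,fx=3,fy=3)[:,:,::-1]); p=r.read_state()["ee_pos"]
print(px(c,[p,[p[0],p[1],.089]]))
E
```

```text
ee_pos: [0.4547, 0.0579, 0.1305]
head 94.6 turn -0.000 (1 rows) then dx -0.0001 dy 0.0022 dz 0.0445 (1.1 rows) j7 -0.14 t 33.7 F [-1.4 -0.5 -1.4]
[[313.05578855 229.42062351]
 [312.95006335 241.83763566]]
```

View pics/s12.png

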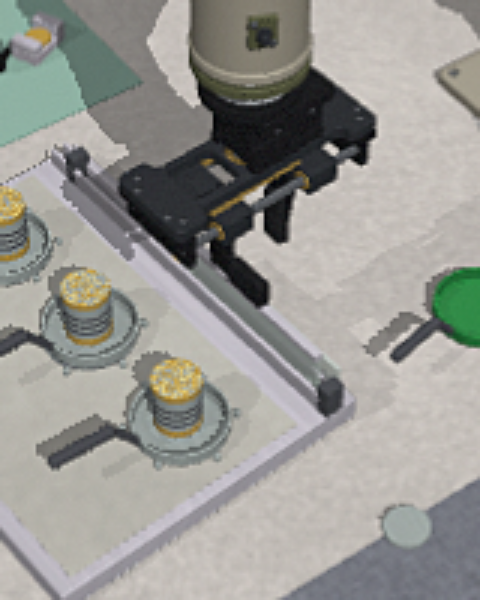

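The tab at (242,280) lies between the fingers at (222,250) and (278,230), which will straddle it after going down.

```bash
python3 -m pendant '[[0,0.002,0.012,0],[0,0,0.012,0],[0,0,0.012,0],[0,0,0.008,0],[0,0,0,0],[0,0,0,0]]'|sed -n 2,4p; python3 -m pendant '[[0,0,0,0],[0,0,0,0],[0,0,0,0],[0,0,0,0],[0,0,0,0],[0,0,0,0],[0,0,0,0],[0,0,0,0]]' 0 20;  python3 go.py .457 .058 .086 94.6
```

```text
ee_pos: [0.4591, 0.0586, 0.0902]
eef_rot: [0.679, 0.734, 0.0, 0.0]
ft_force: [0.1, -0.3, 0.2]
time: 34.92
ee_pos: [0.4588, 0.0585, 0.0897]
eef_rot: [0.679, 0.734, 0.0, 0.0]
ft_force: [-0.4, 0.7, 1.7]
width: 0.0119
grip_force: 20.0
head 94.4 turn -0.003 (1 rows) then dx -0.0003 dy -0.0018 dz 0.0037 (0.1 rows) j7 -0.13 t 34.9167 F [-0.4  0.7  1.7]
```

```bash
python3 -m pendant '[[0,0,-0.004,0],[0,0,-0.004,0],[0,0,-0.004,0],[0,0,0,0],[0,0,0,0]]';  python3 go.py .457 .058 .1015 94.6
```

```text
time: 35.33
ee_pos: [0.4589, 0.0585, 0.1018]
eef_rot: [0.679, 0.734, 0.0, 0.0]
ft_force: [1.0, 0.6, -2.2]
width: 0.0115
grip_force: 20.0
head 94.4 turn -0.003 (1 rows) then dx -0.0004 dy -0.0019 dz 0.0003 (0.0 rows) j7 -0.13 t 35.3333 F [ 1.   0.6 -2.2]
```

```bash
python3 -m pendant '[[-0.01,0,0,0],[-0.01,0,0,0],[-0.01,0,0,0],[-0.01,0,0,0],[-0.01,0,0,0],[0,0,0,0]]';  python3 go.py .468 -.083 .09 94.6
```

```text
time: 35.83
ee_pos: [0.4626, 0.0058, 0.1015]
eef_rot: [0.681, 0.733, -0.0, 0.0]
ft_force: [-0.1, -0.1, -1.4]
width: 0.0118
grip_force: 20.0
head 94.2 turn -0.006 (1 rows) then dx -0.0890 dy -0.0018 dz 0.0115 (2.2 rows) j7 -0.02 t 35.8333 F [-0.1 -0.1 -1.4]
```

```bash
python3 -m pendant '[[-0.005,0,0,-0.004],[0,0,0.005,0],[0,0,0.004,0],[0,0,0.002,0],[0,0,0,0],[0,0,0,0]]'|sed -n 2,4p;python3 -m pendant '[[-0.012,0,0,0],[-0.012,0,0,0],[-0.012,0,0,0],[-0.012,0,0,0],[-0.012,0,0,0],[-0.01,0,0,0],[0,0,0,0]]';  python3 go.py .468 -.083 .09 94.6
```

```text
ee_pos: [0.4628, 0.0039, 0.0903]
eef_rot: [0.678, 0.735, -0.0, -0.0]
ft_force: [0.2, 0.8, -1.7]
time: 36.92
ee_pos: [0.4687, -0.068, 0.0906]
eef_rot: [0.679, 0.734, -0.0, 0.0]
ft_force: [0.3, -0.6, -1.4]
width: 0.0117
grip_force: 20.0
head 94.5 turn -0.001 (1 rows) then dx -0.0149 dy -0.0019 dz 0.0006 (0.4 rows) j7 0.17 t 36.9167 F [ 0.3 -0.6 -1.4]
```

```bash
python3 -m pendant '[[-0.006,0,0,0],[-0.005,0,0,0],[-0.002,0,0,0],[0,0,0,0]]'|sed -n 2,4p;python3 -m pendant '[[-0.002,0,0,0],[-0.002,0,0,0],[0,0,0,0]]'|sed -n 2,4p
```

```text
ee_pos: [0.4697, -0.0793, 0.0905]
eef_rot: [0.678, 0.735, 0.0, -0.0]
ft_force: [-0.0, 0.5, -1.4]
ee_pos: [0.47, -0.0833, 0.0905]
eef_rot: [0.678, 0.735, 0.0, 0.0]
ft_force: [0.5, -0.7, -0.8]
```

```bash
python3 -m pendant '[[-0.002,0,0,0],[-0.002,0,0,0],[0,0,0,0]]'|sed -n 2,4p;python3 -m pendant '[[-0.002,0,0,0],[0,0,0,0]]'|sed -n 2,4p
```

```text
ee_pos: [0.4704, -0.0853, 0.0907]
eef_rot: [0.677, 0.736, 0.001, -0.001]
ft_force: [-1.7, 8.0, 1.8]
ee_pos: [0.4706, -0.0856, 0.0909]
eef_rot: [0.677, 0.736, 0.002, -0.002]
ft_force: [-3.5, 14.6, 6.6]
```

Stop reached (the side force is rising). Ease off, press down and release.

```bash
python3 -m pendant '[[0.003,0,0,0],[0,0,0.001,0],[0,0,0.001,0],[0,0,0,0]]'|sed -n 2,4p;python3 -m pendant '[[0,0,0,0],[0,0,0,0],[0,0,0,0],[0,0,0,0],[0,0,0,0],[0,0,0,0]]' 0.5|sed -n 2,5p; python3 -m pendant '[[0,0,-0.02,0],[0,0,-0.03,0],[0,0,-0.04,0],[0,0,-0.03,0],[0,-0.04,0,0],[0,-0.04,0,0],[0,-0.02,0,0],[0,0,0,0]]'|sed -n 2p; python3 - <<'E'
from h import *
c=r.camera("scene"); cv2.imwrite("pics/s13.png",cv2.resize(c["img"][150:370,150:400],None,fx=2.6,fy=2.6)[:,:,::-1])
q=np.load("plate.npy"); print(px(c,[[*(q[:2]+R.from_euler("z",q[2]).as_matrix()[:2,:2]@[-.12,-.06]),.089]]))
E
```

```text
ee_pos: [0.4708, -0.0851, 0.0895]
eef_rot: [0.678, 0.735, 0.001, -0.0]
ft_force: [-4.1, 7.5, 13.0]
ee_pos: [0.4702, -0.0863, 0.0884]
eef_rot: [0.678, 0.735, -0.0, -0.0]
ft_force: [-0.4, -0.2, -0.3]
width: 0.0406
ee_pos: [0.3675, -0.0948, 0.2085]
[[276.80133148 209.38328752]]
```

View pics/s13.png

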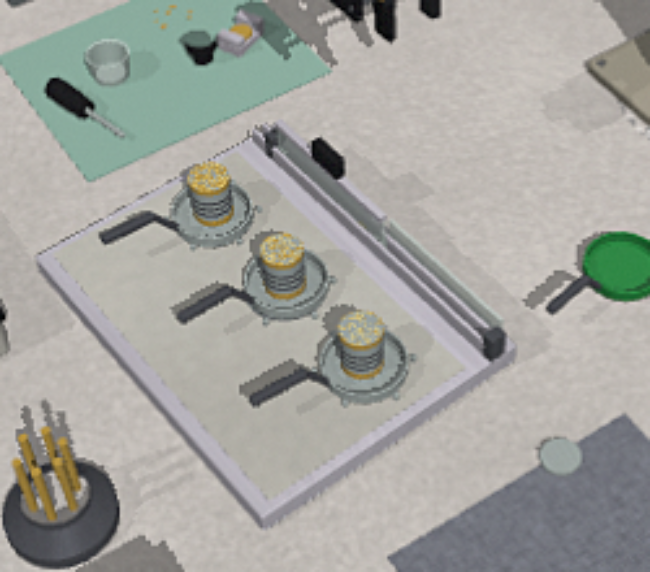

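The screen is closed and down against its right stop, with the tab at (328,158), and the robot is clear. All baskets stand in pans and all handles point back.

```bash
python3 -c "
from bench import r
print(r.close_job())"
```

```text
the job is handed in; nothing more can be done
None
```

The job is handed in, though no verdict came back: in the last picture all three pan handles point straight back, each basket stands upright in its own pan, and the screen is closed and down against its stop.

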